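# Raise the router cutter with the blind-fitted ratchet handle

### The arm

A 6-joint arm with a two-finger parallel gripper is mounted at the origin on a cart in front of the work surface, level with it; the furniture and walls round the work are solid. World frame = base frame: x ahead of the robot, y to its left, z up, the work surface at z = 0. Lengths are in m, angles in rad, forces in N, time in s.
With the tool pointing down it reaches from about 0.225 to 0.875 m from the base axis. Payload 3.4 kg.
Tool frame: the origin (TCP) lies between the finger pads; the fingertips stand 22 mm ahead of it and the grasp point (between the pads) lies 3 mm ahead of it (manip.finger_overhang is the distance from the TCP to the fingertips, in m); z points along the fingers, y is the line along which they close (so a half turn about z gives the same grasp; the last joint's range is limited). The gripper opens to 85 mm and grips with 20 to 120 N. Pads are 22 mm wide; open, the fingers measure 114 mm over their backs; the gripper's body (76 mm by 85 mm) begins 54 mm behind the grasp point. The pads swing forward as they close: fully open they stand 13 mm farther back than shut.
Start: joints at [1.055, 0.276, 1.505, -0, 1.361, -0.121], TCP at [0.221, 0.531, 0.253] pointing down, gripper open.
Joint ranges: [-2.89, 2.89], [-0.75, 2.08], [0.22, 2.7], [-1.18, 4.32], [0.11, 2.71], [-2.7, 2.7]. Speed limits (rad/s): [2.57, 2.57, 3.14, 3.14, 3.14, 3.14].

### API

Orientations are given as a unit quaternion [w, x, y, z].
In Python, from rig import get_state, eyes, order, manip gives the robot as it stands.
- The arm moves only by the tool drive_tool, never from a script. Its argument "rows" is a list of rows, each a list of 4 numbers: the shift along the tool's x, y, z in units of 25 mm (1.0 is 25 mm), then the turn about the tool's z in units of 6 degrees (1.0 is 6 degrees). A call has exactly 8 rows; each row is the pose to reach, as a shift and turn from the pose commanded when the call began, along the tool's axes at that moment; what a row does not reach only later rows make up. A row lasts 1/12 s, in which the tool goes at most 41.7 mm and 7.16 degrees, less where a joint would pass 70% of its speed; a pose out of reach is approached as far as the arm can. A call with a gripper value outside its range is refused whole. "grip" is the finger opening in mm, from 0 to 85.4, set as the call begins (left out, the last holds). The fingers move at their own pace and stop on an object; "newtons" is the grip in N (left out, the last holds). Time passes only in rows, so rows that repeat a pose let the fingers close, or fill a call up. It gives the time, the measured TCP pose, the force, the opening and the grip force at its end, in the units of the state.
- get_state(): the state, without advancing time (a new reading comes with each control period).
- eyes.get_image(name): name is "side" or "top" or "wrist"; returns (picture, depth): 480x640x3 uint8, red, green, blue; 480x640 float32, m along the optical axis (not along the pixel's ray), 0 where there is no reading.
- eyes.camera_info(name): a dict with "fx", "fy", "cx", "cy" (pixels), "R" (3x3) and "t" (3): a world point X has camera coordinates R X + t. Camera axes: x right, y down, z forward; pixel columns grow to the right and rows downward; lengths in m; the calibration is good to about 2 mm. A picture is of the moment at which its call begins: read the wrist's pose just before it. camera_info takes no time and is no camera call; for the wrist camera it gives the pose at the moment of the call.
- order.sign_off(): hands the job in; it is judged then, once.
The state is a dict: "clock": time; "qpos": joint angles; "qd": joint speeds; "effort": joint torques, N m; "position": TCP position; "ee_rot": TCP orientation; "contact_force": force on the tool from outside, world axes, zero at the start; "moment": the same for the moment, N m; "width": finger opening in m; "gripper_force": force on a finger pad.
Only numpy, scipy, OpenCV 4.12 (cv2) and the standard library are available. Lean on these libraries where they do the work, as an engineer would, in place of code of your own. Each camera call takes 0.05 s, during which the arm holds its last target. There are 200 camera calls.

### The job

Set the router cutter to the thickness of the wooden board that now lies over the slot of the router table. First lay the board flat on the deck close beside the cutter, on the free left-hand side and clear of the slot, as the height gauge. Then take the red lift handle out of the tool block, put it down through the collar of the sliding dust plate, feel about with its tip until it drops fully home into the socket hidden underneath, and swing it back and forth to ratchet the cutter up, notch by notch, until its top is level with the board or no more than a notch above it. Leave the handle standing home at the rest end of its swing, and all other things where they are.

Things in the scene. Friction and masses are not known exactly. Their poses are not given: they have to be found in the camera images.
- router_table: Fixed bench-top router table: grey deck 250 x 250 mm, top 120 mm over the bench, on plywood cheeks, open at the front; plywood fence 44 mm high across its far edge (x = 95 to 113 mm); a yellow tape measure 39 mm high stuck to the deck at x = 48, y = -82 mm. Origin: centre of its underside; x points away from its open front, y to its left, z up.
- slot_centre (a point): Centre, at deck-top height, of the slot in the deck, 50 mm (table x) by 94 mm (table y), closed by the sliding dust plate. 22 mm below the deck top lies the flat, waxed top of the ratchet arm: an aluminium block 66 mm square with the socket in its middle, a round blind hole 17.2 mm wide, 34 mm deep, chamfered 1.5 mm.
- socket_zone (a point): Point at deck-top height over which the hidden socket would stand, the arm at rest, were the lift hung exactly centred. It was fitted by eye: the true socket lies up to 7 mm off in the table's x and up to 7 mm off in its y, and the arm's axis is off by just as much. Axes: the table's.
- lift_axis (a point): Nominal upright axis of the ratchet arm (the true one is off like the socket), 75 mm from the socket. The arm swings 0.576 rad (43 mm at the handle) from its rest end, at +y, to a stop at -y (counterclockwise from above) against a return spring: 4 to 8 N. A full swing and back gives one notch, 5 mm of cutter height (the first anything up to 7 mm); the lift holds by friction.
- collar (a point): Centre of the upper rim of the brass collar (20 mm inside, 26 mm outside) on the dust plate, 1.5 mm below the deck top. The plate slides freely (under 1 N) with what stands in the collar, up to 11.5 mm from the slot's centre in the table's x and 33 mm in its y, and starts anywhere there. Below the collar nothing stops the handle before the top of the ratchet arm.
- lift_handle: Steel bar 16 mm thick and 88 mm long with a red grip 30 mm thick and 62 mm long on top, 153 mm in all, 0.22 kg; its foot has a 2.5 mm chamfer. It stands upright in one of the three holes of the tool block (any of them), 36 mm deep in it. Origin: centre of its foot; z along it, towards the grip.
- handle_tip (a point): Centre of the lift handle's foot. When the handle is home in the socket it stands 56 mm below the deck top (64 mm over the bench).
- handle_grip (a point): Middle of the handle's red grip, 122 mm over the foot: the place to hold it.
- cutter (a joint): Height in m of the cutter's flat top over the deck; 0.004 to 0.009 at the start. It rises only when the ratchet arm is driven; its stop is at 0.035.
- cutter_tip (a point): Centre of the top of the dark, red-sided router cutter (28 mm wide) that stands up through the round opening in the deck. Beyond the right (-y) side of the table a wall shelf hangs 0.40 m over the bench.
- gauge_board: Loose reddish-brown wooden board 64 x 115 x 19 mm, 0.11 kg; at the start it lies flat on the deck across the slot, over part or all of the dust plate, turned anyhow. Origin: centre of its underside; its long side is y. A good place for it as gauge: long side along the table's x, centre at x = 34 mm, y = 78 mm in the table's frame. The cutter's top is level with it when joint cutter reads 0.019.
- tool_block: Fixed wooden block 66 x 170 x 55 mm with three upright holes, 18.5 mm wide and 36 mm deep, in a row along its y axis at -56, 0 and +56 mm. Origin: centre of its underside.
- stub_driver: Short screwdriver with a blue handle (31 mm thick), standing point down in another hole of the tool block, its top 139 mm over the bench; z points up. Origin: on its axis, at the mouth of the hole.
- marker: Marker pen, 16 mm thick, standing in the third hole, its top 154 mm over the bench. Origin: centre of its lower end, z up.
- spray_can: Spray can with a yellow cap, 58 mm thick, 222 mm high. Loose; origin: centre of its foot (the bottle and the cartridge alike).
- glue_bottle: Yellow glue bottle with a red nozzle, 60 mm thick, 198 mm high.
- sealant: Red and white sealant cartridge, 50 mm thick, 299 mm high with its nozzle.
Things that resemble listed ones, but are neither listed nor needed, are in the scene too. What is meant by the lift_handle is not green, and is the larger of those in its own colour.

How it is judged:
On the way, in this order (a step that is already met when the one before it is completed fails the run):
1. the gauge board lies flat on the deck beside the cutter, clear of the slot, and is let go (x of gauge_board in the frame of router_table above 0 m and horizontal distance between gauge_board and cutter_tip below 0.105 m and z of gauge_board in the frame of router_table between 0.117 and 0.124 m and angle between gauge_board's own z axis and vertical below 0.06 rad and contact force between the fingers and gauge_board below 0.5 N), for 0.2 s.
2. the lift handle is home in the hidden socket (z of handle_tip in the frame of router_table between 0.06 and 0.0675 m and angle between lift_handle's own z axis and vertical below 0.12 rad), for 0.2 s.
3. the cutter has been ratcheted up level with the gauge board (value of joint cutter above 0.018 m), for 0.1 s.
At the end, for the whole second after the job is handed in: The board lies flat on the deck clear of the slot, centre within 105 mm of the cutter; the handle stands home in the socket (foot 52.5 to 60 mm below the deck top, within 7 degrees of upright and 15 mm of socket_zone), released and at rest; the cutter stands 18 to 24.5 mm over the deck (all of step 2 and x of gauge_board in the frame of router_table above 0 m and horizontal distance between gauge_board and cutter_tip below 0.105 m and z of gauge_board in the frame of router_table between 0.117 and 0.124 m and angle between gauge_board's own z axis and vertical below 0.06 rad and horizontal distance between handle_tip and socket_zone below 0.015 m and value of joint cutter between 0.018 and 0.0245 m and linear speed of lift_handle below 0.02 m/s); the robot touches nothing.
It fails at once if one of the things standing about is pushed more than 40 mm or knocked over (distance of any of spray_can, glue_bottle, sealant from where it was at the start of the episode above 0.04 m or angle between any of spray_can, glue_bottle, sealant's own z axis and vertical above 0.4 rad).
It fails at once if the screwdriver or the marker is pulled out of the tool block (distance of any of stub_driver, marker from where it was at the start of the episode above 0.04 m).
It also fails if it takes over 67 s, if anything falls off the work surface, if the arm or the gripper's body presses on something with over 40 N, if the wrist force passes 120 N, or if a joint passes its speed limit or range.

## Working session

There is one attempt and no reset: what is moved stays moved. The work goes in short steps, Python scripts to look and compute and a tool call to move; the robot and the scene stay as the last step left them, time stands still between calls to the robot, and variables do not carry over. Pictures are saved under pics/ and viewed, at most 10 in all, crops included, and the job is handed in when it is done.

Besides the shell and the picture viewer there is one more tool, called after "Request:" as name(argument=value, ...) on one line, values as JSON. drive_tool: Moves the arm, as the interface text tells. Its arguments: {"type":"object","properties":{"rows":{"type":"array","items":{"type":"array","items":{"type":"number"}}},"grip":{"type":"number"},"newtons":{"type":"number"}},"required":["rows"]}

```bash
ls; mkdir -p pics; cat > h.py <<'E'
import numpy as np, cv2
from rig import get_state, eyes, order, manip
def px2w(name,u,v,d=None,depth=None,z=None,ci=None):
    c=ci or eyes.camera_info(name); R=np.array(c["R"]);t=np.array(c["t"])
    ray=np.array([(u-c["cx"])/c["fx"],(v-c["cy"])/c["fy"],1.0])
    o=-R.T@t; r=R.T@ray
    if z is not None: d=(z-o[2])/r[2]
    return o+r*d
def w2px(name,X,ci=None):
    c=ci or eyes.camera_info(name); p=np.array(c["R"])@np.array(X)+np.array(c["t"])
    return p[0]/p[2]*c["fx"]+c["cx"],p[1]/p[2]*c["fy"]+c["cy"]
def snap(name,fn):
    ci=eyes.camera_info(name); im,d=eyes.get_image(name)
    cv2.imwrite(f"pics/{fn}.png",im[:,:,::-1]); np.savez(f"pics/{fn}.npz",d=d,**{k:np.array(v) for k,v in ci.items()})
    return im,d,ci
def load(fn):
    f=np.load(f"pics/{fn}.npz"); return cv2.imread(f"pics/{fn}.png"),f["d"],{k:f[k] for k in ["fx","fy","cx","cy","R","t"]}
E
python3 - <<'E'
from h import *
s=get_state(); print({k:np.round(v,3).tolist() for k,v in s.items()})
print(manip.finger_overhang)
for n in ("top","side"):
    im,d,ci=snap(n,n+"0"); print(n,[np.round(ci[k],3).tolist() for k in ("fx","R","t")], np.round(-np.array(ci["R"]).T@ci["t"],3))
E
```

```text
pics
{'clock': 0.0, 'qpos': [1.055, 0.277, 1.506, 0.0, 1.361, -0.121], 'qd': [-0.001, -0.001, -0.001, 0.001, -0.0, -0.001], 'effort': [0.002, -41.678, -24.581, 0.0, 0.011, -0.0], 'position': [0.221, 0.53, 0.252], 'ee_rot': [-0.0, 0.196, 0.981, -0.001], 'contact_force': [0.814, -0.557, 0.45], 'moment': [-0.05, 0.029, 0.079], 'gripper_force': 0.0, 'width': 0.085}
0.022
top [490.075, [[-0.49, -0.872, -0.005], [-0.829, 0.468, -0.305], [0.268, -0.145, -0.952]], [0.452, 0.355, 0.932]] [0.266 0.363 0.999]
side [514.938, [[0.226, -0.974, -0.004], [-0.825, -0.19, -0.533], [0.518, 0.124, -0.846]], [0.097, 0.56, 0.621]] [0.118 0.124 0.824]
```

View pics/top0.png

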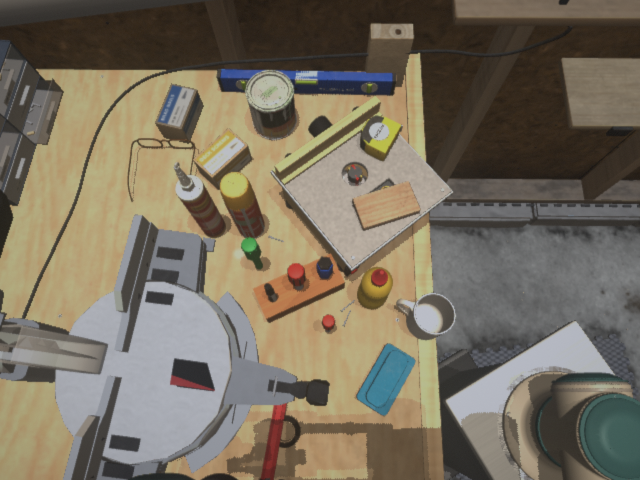

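View pics/side0.png

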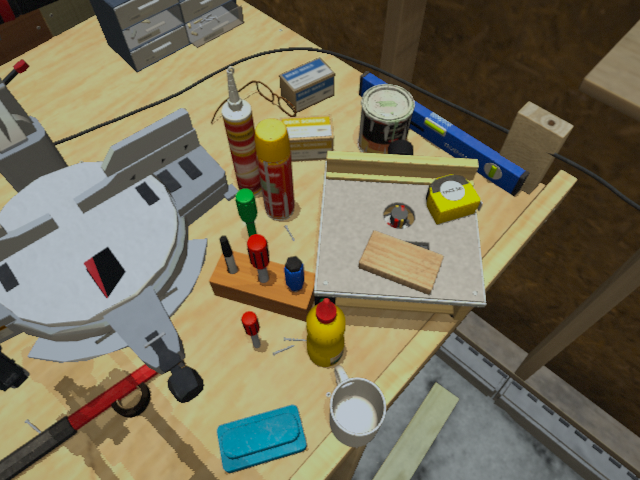

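Red things: handle in the block's middle hole (top 297,272; side 258,247), a small red one on the bench (top 328,323), and a red-nozzle bottle (top 378,277). A green handle is at 249,247. I choose the one in the block. Next I'll fit the table, board and block from depth and enlarge the area.

```bash
cat >> h.py <<'E'
def cloud(fn):
    im,d,ci=load(fn); v,u=np.indices(d.shape)
    P=np.stack([(u-ci["cx"])/ci["fx"]*d,(v-ci["cy"])/ci["fy"]*d,d],-1)
    W=(P-ci["t"])@ci["R"]; W[d<=0]=np.nan
    return im,W
E
python3 - <<'E'
from h import *
for n,box in (("top0",(270,90,460,275)),("side0",(310,150,490,310))):
    im,W=cloud(n); Z=W[...,2]; m=np.zeros(Z.shape,bool); m[box[1]:box[3],box[0]:box[2]]=1
    k=m&(abs(Z-.12)<.006); print(n,"deck z",np.nanmedian(Z[k]),k.sum())
    kk=cv2.morphologyEx((m&(Z>.113)&(Z<.15)).astype(np.uint8),cv2.MORPH_OPEN,np.ones((5,5)))
    n_,l,st,_=cv2.connectedComponentsWithStats(kk); i=1+st[1:,4].argmax()
    P=W[l==i][:,:2].astype(np.float32); r=cv2.minAreaRect(P*1000); print("rect deck",r,np.round(cv2.boxPoints(r)))
    b=m&(abs(Z-.139)<.005); kk=cv2.morphologyEx(b.astype(np.uint8),cv2.MORPH_OPEN,np.ones((5,5)))
    n_,l,st,_=cv2.connectedComponentsWithStats(kk)
    for i in range(1,n_):
        if st[i,4]>300:
            P=W[l==i]; r=cv2.minAreaRect(P[:,:2].astype(np.float32)*1000); print("board?",st[i],r,np.median(P[:,2]))
im1=cv2.imread("pics/top0.png")[90:290,240:460]; im1=cv2.resize(im1,None,fx=2.6,fy=2.6,interpolation=cv2.INTER_CUBIC)
cv2.imwrite("pics/c1.png",im1)
im1=cv2.imread("pics/side0.png")[140:340,200:490]; im1=cv2.resize(im1,None,fx=2.75,fy=2.75,interpolation=cv2.INTER_CUBIC)
cv2.imwrite("pics/c2.png",im1)
E
```

```text
top0 deck z 0.11869957287621893 10332
rect deck ((574.658203125, 97.0331039428711), (237.87466430664062, 258.4581298828125), 8.488349914550781) [[438. 207.]
 [476. -48.]
 [711. -13.]
 [673. 242.]]
board? [ 354  182   66   45 1869] ((513.5667114257812, 87.13924407958984), (115.60445404052734, 65.51371002197266), 78.86893463134766) 0.13777522538711198
side0 deck z 0.12136870235257133 13768
rect deck ((580.3433837890625, 97.43391418457031), (245.9418487548828, 257.10675048828125), 8.673199653625488) [[439. 206.]
 [478. -48.]
 [721. -11.]
 [683. 243.]]
board? [ 360  231   83   59 2849] ((515.7523193359375, 87.41807556152344), (115.33113861083984, 66.09111022949219), 79.0933609008789) 0.14031899585175348
```

View pics/c1.png

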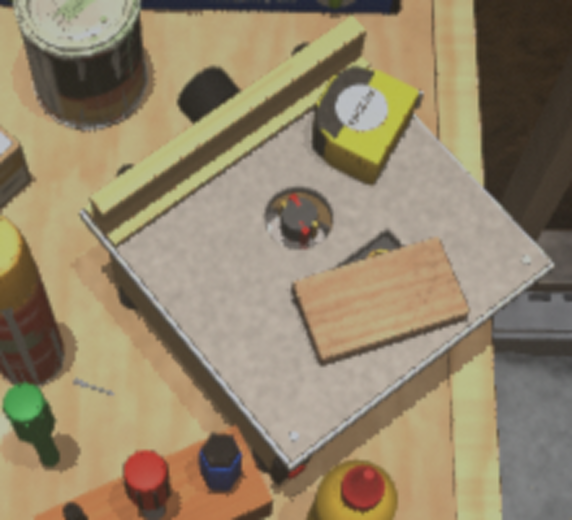

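View pics/c2.png

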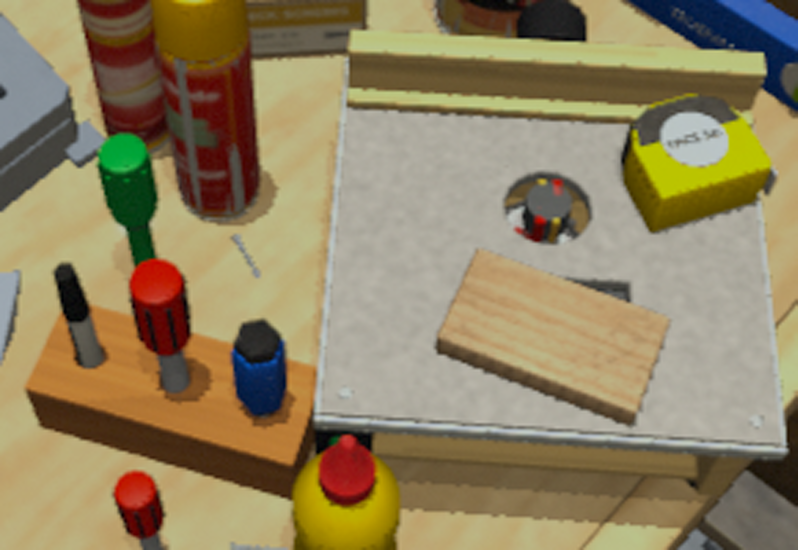

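The middle block hole holds the large red handle (c2 160,300). The blue driver (c2 258,370) and marker (c2 75,310) fill the others. The board covers most of the slot and the cutter is at c1 (298,222).

```bash
python3 - <<'E'
from h import *
ct=load("top0")[2]; cs=load("side0")[2]
T=lambda p:(240+p[0]/2.6,90+p[1]/2.6); S=lambda p:(200+p[0]/2.75,140+p[1]/2.75)
def tri(a,b):
    A=[];B=[]
    for c,(u,v) in ((ct,a),(cs,b)):
        o=-c["R"].T@c["t"]; r=c["R"].T@np.array([(u-c["cx"])/c["fx"],(v-c["cy"])/c["fy"],1]); r/=np.linalg.norm(r)
        M=np.eye(3)-np.outer(r,r);A.append(M);B.append(M@o)
    A=np.vstack(A);B=np.hstack(B); x,res,_,_=np.linalg.lstsq(A,B,rcond=None); return np.round(x,4),np.round(np.sqrt(res),4)
pts={"FL":((290,466),(318,418)),"FR":((552,264),(784,447)),"tape label":((362,108),(694,139)),
"cutter":((299,220),(548,197)),"b1":((295,286),(478,250)),"b2":((440,238),(670,320)),"b3":((468,312),(636,418)),"b4":((324,361),(438,345)),
"handletop":((147,471),(160,275)),"blue":((221,446),(262,333))}
for k,(a,b) in pts.items(): print(k,*tri(T(a),S(b)))
for k,p in (("FL",(290,466)),("FR",(552,264)),("BL",(83,211))): print(k,px2w("",*T(p),z=.12,ci=ct))
for k,p in (("FL",(318,418)),("FR",(784,447))): print(k,px2w("",*S(p),z=.12,ci=cs))
# block top
for n in ("top0","side0"):
    im,W=cloud(n); Z=W[...,2]; x,y=W[...,0],W[...,1]
    k=(abs(Z-.055)<.006)&(x>.25)&(x<.55)&(y>.15)&(y<.45); kk=cv2.morphologyEx(k.astype(np.uint8),cv2.MORPH_OPEN,np.ones((3,3)))
    N,l,st,_=cv2.connectedComponentsWithStats(kk); i=1+st[1:,4].argmax(); r=cv2.minAreaRect(W[l==i][:,:2].astype(np.float32)*1000); print("block",st[i],r,np.median(Z[l==i]))
    hsv=cv2.cvtColor(im,cv2.COLOR_BGR2HSV); red=((hsv[...,0]<8)|(hsv[...,0]>172))&(hsv[...,1]>150)&(Z>.12)&(Z<.2)&(x<.5)&(y>.15)
    N,l,st,_=cv2.connectedComponentsWithStats(red.astype(np.uint8))
    for i in range(1,N):
        if st[i,4]>30: P=W[l==i]; top=P[P[:,2]>np.percentile(P[:,2],95)-.004]; print("red",st[i],P.min(0),P.max(0),np.median(top,0))
    # tall things near
    for nm,lo in (("things z>.1",.1),):
        kk=((Z>lo)&(x>.2)&(x<.8)&(y>-.1)&(y<.6)).astype(np.uint8)
        N,l,st,_=cv2.connectedComponentsWithStats(cv2.morphologyEx(kk,cv2.MORPH_OPEN,np.ones((3,3))))
        for i in range(1,N):
            if st[i,4]>40: P=W[l==i]; print(st[i],np.round(P.min(0),3),np.round(P.max(0),3))
E
```

```text
FL [0.44   0.2046 0.1197] [0.0025]
FR [ 0.4762 -0.0422  0.1266] [0.0025]
tape label [0.6395 0.0283 0.1661] [0.0018]
cutter [0.5956 0.1056 0.1414] [0.0057]
b1 [0.5488 0.1377 0.1465] [0.0033]
b2 [0.5284 0.0272 0.147 ] [0.0018]
b3 [0.4722 0.0368 0.1346] [0.0011]
b4 [0.4907 0.1478 0.1368] [0.001]
handletop [0.4724 0.2988 0.1819] [0.0045]
blue [0.4713 0.2433 0.1444] [0.0028]
FL [0.43857868 0.20582578 0.12      ]
FR [ 0.4766207  -0.04361999  0.12      ]
BL [0.68804552 0.2414227  0.12      ]
FL [0.44134475 0.20344505 0.12      ]
FR [ 0.48101911 -0.04516562  0.12      ]
block [ 254  254   90   65 2077] ((475.0990905761719, 301.2012634277344), (169.71463012695312, 66.6978759765625), 85.8407211303711) 0.0538313093419022
red [288 263  16  22 227] [0.46066075 0.28694807 0.12602024] [0.48771826 0.31548053 0.17526538] [0.47508505 0.30156347 0.17070266]
red [372 269  16  17 203] [0.3808859  0.16404771 0.15780443] [0.4075674  0.19281867 0.1993032 ] [0.39410892 0.17910919 0.19549193]
[   0    0  203   27 2855] [0.421 0.331 0.824] [0.47  0.41  0.845]
[451   0  29  25 590] [ 0.618 -0.1    0.395] [ 0.67
[... 1412 characters left out ...]
  68   71  122 4238] [0.622 0.295 0.1  ] [0.715 0.42  0.3  ]
[  0 100  28  48 783] [0.438 0.563 0.321] [0.48 0.6  0.42]
[ 105  108   93   77 3437] [0.568 0.492 0.1  ] [0.715 0.6   0.177]
[  314   140   172   167 23520] [ 0.441 -0.046  0.105] [0.729 0.243 0.172]
[236 189  22  32 550] [0.551 0.335 0.1  ] [0.58  0.365 0.158]
[220 235  14  25 224] [0.473 0.348 0.1  ] [0.487 0.365 0.158]
[247 234  23  36 635] [0.46  0.285 0.103] [0.491 0.318 0.176]
[285 256  20  27 429] [0.457 0.231 0.1  ] [0.484 0.259 0.143]
[ 307  298   39   48 1417] [0.368 0.149 0.1  ] [0.423 0.206 0.202]
[242 311  17  19 244] [0.369 0.278 0.1  ] [0.391 0.3   0.122]
[  0 349  30  34 388] [0.2   0.456 0.245] [0.219 0.49  0.338]
```

```bash
cat >> h.py <<'E'
C=np.array([.5826,.099]); YAW=np.radians(8.7)
def t2w(x,y): c,s=np.cos(YAW),np.sin(YAW); return C+np.array([c*x-s*y,s*x+c*y])
def w2t(p): c,s=np.cos(YAW),np.sin(YAW); d=np.array(p)[:2]-C; return np.array([c*d[0]+s*d[1],-s*d[0]+c*d[1]])
def quatR(q):
    from scipy.spatial.transform import Rotation as Ro
    return Ro.from_quat([q[1],q[2],q[3],q[0]]).as_matrix()
def go(p,yaw=None,s=None):
    "units to reach TCP p with tool y at yaw deg"
    s=s or get_state(); R=quatR(s["ee_rot"]); d=R.T@(np.array(p)-s["position"])/.025
    a=np.degrees(np.arctan2(R[1,1],R[0,1])); t=0 if yaw is None else -((yaw-a+180)%360-180)/6
    print("t",round(s["clock"],2),"pos",np.round(s["position"],4),"yaw",round(a,2),"F",np.round(s["contact_force"],1),"w",round(s["width"],4),"-> units",np.round(d,2),"turn",round(t,2))
E
python3 - <<'E'
from h import *
go([.513,.0873,.30],-11)
E
```

```text
t 0.1 pos [0.2209 0.5304 0.2525] yaw 67.38 F [1.1 0.1 0.5] w 0.0855 -> units [-17.6  -11.87  -1.88] turn 13.06
```

Request:
drive_tool(rows=[[0,0,-1.6,0],[0,0,-2,0],[-17.6,-11.9,-2,13],[-17.6,-11.9,-2,13],[-17.6,-11.9,-2,13],[-17.6,-11.9,-2,13],[-17.6,-11.9,-2,13],[-17.6,-11.9,-2,13]])

```text
clock: 0.77
position: [0.3592, 0.3203, 0.3035]
ee_rot: [0.0, 0.544, 0.839, 0.001]
contact_force: [0.9, 0.9, -0.0]
width: 0.0857
gripper_force: 0.0
```

```bash
python3 - <<'E'
from h import *
go([.513,.0873,.30],-11)
E
```

```text
t 0.77 pos [0.3592 0.3203 0.3035] yaw 24.09 F [ 0.9  0.9 -0. ] w 0.0857 -> units [-11.02   1.81   0.14] turn 5.85
```

Request:
drive_tool(rows=[[-11,1.8,0,5.8],[-11,1.8,0,5.8],[-11,1.8,0,5.8],[-11,1.8,0,5.8],[-11,1.8,0,5.8],[-11,1.8,0,5.8],[-11,1.8,0,5.8],[-11,1.8,0,5.8]])

```text
clock: 1.43
position: [0.5166, 0.0852, 0.3029]
ee_rot: [0.002, 0.77, 0.638, -0.0]
contact_force: [0.4, 0.1, -0.6]
width: 0.0854
gripper_force: 0.0
```

```bash
python3 - <<'E'
from h import *
snap("wrist","w1"); im,W=cloud("w1"); Z=W[...,2]
k=(abs(Z-.139)<.006)
N,l,st,_=cv2.connectedComponentsWithStats(cv2.morphologyEx(k.astype(np.uint8),cv2.MORPH_OPEN,np.ones((5,5))))
for i in range(1,N):
    if st[i,4]>2000: P=W[l==i]; print(st[i],cv2.minAreaRect(P[:,:2].astype(np.float32)*1000),np.median(P[:,2]))
k=abs(Z-.12)<.006; print(np.nanmedian(Z[k]))
go([.513,.0873,.142],-11)
E
```

```text
[  273   153    81   135 10231] ((514.1355590820312, 87.88724517822266), (114.89183807373047, 64.17306518554688), 79.22592163085938) 0.1389801867780097
0.1200063426341341
t 1.48 pos [0.5147 0.0877 0.3029] yaw -10.65 F [-0.8  0.6 -0.1] w 0.0853 -> units [-0.02 -0.07  6.43] turn 0.06
```

View pics/w1.png

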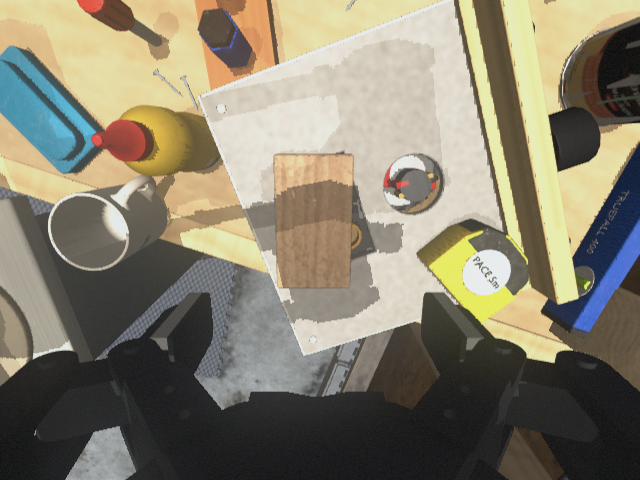

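Board at (0.514, 0.088), top 0.139, long axis 79.2°. The collar peeks out at wrist px (356,237) and the cutter is at (413,183).

Request:
drive_tool(rows=[[0,0,1.5,0],[0,0,3,0],[0,0,4.5,0],[0,0,5.5,0],[0,0,6.2,0],[0,0,6.4,0],[0,0,6.4,0],[0,0,6.4,0]])

```text
clock: 2.15
position: [0.5135, 0.0908, 0.1442]
ee_rot: [0.0, 0.768, 0.641, 0.001]
contact_force: [0.5, 0.4, -0.4]
width: 0.0856
gripper_force: 0.0
```

Request:
drive_tool(rows=[[0,0,0,0],[0,0,0,0],[0,0,0,0],[0,0,0,0],[0,0,0,0],[0,0,0,0],[0,0,-0.5,0],[0,0,-2,0]], grip=55, newtons=40)

```text
clock: 2.82
position: [0.5094, 0.0898, 0.1897]
ee_rot: [-0.003, 0.768, 0.64, -0.004]
contact_force: [-0.7, -0.8, -1.6]
width: 0.0627
gripper_force: 45.1
```

```bash
python3 - <<'E'
from h import *
p=t2w(.028,.078); print(p); go([*p,.20],-81.3)
E
```

```text
[0.59847948 0.18033783]
t 2.82 pos [0.5094 0.0898 0.1897] yaw -10.41 F [-0.7 -0.8 -1.6] w 0.0627 -> units [ 4.2   2.85 -0.45] turn 11.82
```

Request:
drive_tool(rows=[[0,0,-0.8,0],[0.6,0.4,-0.8,1.1],[1.2,0.8,-0.8,2.3],[1.8,1.2,-0.8,3.4],[2.4,1.7,-0.8,4.6],[3,2.1,-0.8,5.8],[3.6,2.5,-0.8,6.9],[4.2,2.85,-0.8,8.1]])

```text
clock: 3.48
position: [0.6028, 0.181, 0.2135]
ee_rot: [0.0, 0.964, 0.265, 0.0]
contact_force: [1.0, -0.2, -0.6]
width: 0.0628
gripper_force: 45.1
```

Request:
drive_tool(rows=[[0,0,0,1.2],[0,0,0,2.3],[0,0,0,3.4],[0,0,0,3.8],[0,0,0,3.8],[0,0,0,3.8],[0,0,0,3.8],[0,0,0,3.8]])

```text
clock: 4.15
position: [0.6021, 0.1804, 0.2134]
ee_rot: [-0.0, 0.997, 0.072, 0.0]
contact_force: [0.5, -0.3, -1.3]
width: 0.063
gripper_force: 45.1
```

```bash
python3 - <<'E'
from h import *
snap("wrist","w2")
p=t2w(.028,.078); go([*p,.1435],-81.3)
im=cv2.imread("pics/w2.png")
im,W=cloud("w2"); Z=W[...,2]
k=(abs(Z-.209)<.012)
N,l,st,_=cv2.connectedComponentsWithStats(cv2.morphologyEx(k.astype(np.uint8),cv2.MORPH_OPEN,np.ones((5,5))))
for i in range(1,N):
    if st[i,4]>1500: P=W[l==i]; print(st[i],cv2.minAreaRect(P[:,:2].astype(np.float32)*1000),np.median(P[:,2]))
E
```

```text
t 4.2 pos [0.6021 0.1804 0.2134] yaw -81.73 F [-0.2  0.2 -1.3] w 0.0627 -> units [-0.14 -0.02  2.8 ] turn -0.07
[   0   87   29  111 2206] ((649.3858032226562, 301.9403381347656), (11.203256607055664, 41.157249450683594), 85.19721984863281) 0.20237743240933478
[  195   175   244   226 37048] ((608.9678955078125, 181.43946838378906), (95.93640899658203, 90.01121520996094), 9.223416328430176) 0.20707358387271313
```

View pics/w2.png

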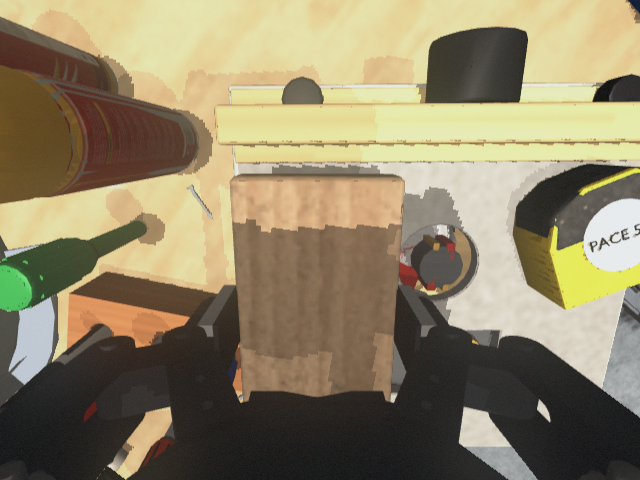

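Held flat and aligned (board px 235–400 × 178–400), clear of the fence, cutter and tape. Lower and release.

Request:
drive_tool(rows=[[0,0,1,0],[0,0,1.9,0],[0,0,2.4,0],[0,0,2.6,0],[0,0,2.7,0],[0,0,2.78,0],[0,0,2.82,0],[0,0,2.82,0]])

```text
clock: 4.87
position: [0.6014, 0.1804, 0.1454]
ee_rot: [0.0, 0.997, 0.072, -0.0]
contact_force: [-4.1, -0.3, 6.6]
width: 0.0627
gripper_force: 45.9
```

Request:
drive_tool(rows=[[0,0,0,0],[0,0,0,0],[0,0,0,0],[0,0,0,0],[0,0,-0.5,0],[0,0,-1.5,0],[0,0,-3,0],[0,0,-4.5,0]], grip=76)

```text
clock: 5.53
position: [0.6016, 0.1804, 0.2554]
ee_rot: [0.0, 0.997, 0.072, -0.001]
contact_force: [1.5, 1.0, 0.1]
width: 0.076
gripper_force: 0.0
```

Request:
drive_tool(rows=[[-1,0,-1,0],[-2.5,0,-2,0],[-4,0,-2.5,0],[-5,0,-2.5,0],[-6,0,-2.5,0],[-6,0,-2.5,0],[-6,0,-2.5,0],[-6,0,-2.5,0]], grip=85)

```text
clock: 6.2
position: [0.4544, 0.1591, 0.3181]
ee_rot: [-0.0, 0.997, 0.072, 0.001]
contact_force: [-0.6, -0.1, -1.6]
width: 0.0853
gripper_force: 0.0
```

```bash
python3 - <<'E'
from h import *
go([.476,.3010,.32],0)
snap("wrist","w3"); snap("top","top3"); snap("side","side3")
for n in ("w3","top3","side3"):
    im,W=cloud(n); Z=W[...,2]; x,y=W[...,0],W[...,1]
    k=(abs(Z-.139)<.005)&(x>.46)&(y<.3)&(x<.72)
    N,l,st,_=cv2.connectedComponentsWithStats(cv2.morphologyEx(k.astype(np.uint8),cv2.MORPH_OPEN,np.ones((5,5))))
    for i in range(1,N):
        if st[i,4]>300: P=W[l==i]; r=cv2.minAreaRect(P[:,:2].astype(np.float32)*1000); print(n,st[i],r,np.median(P[:,2]),w2t(np.array(r[0])/1000))
im=cv2.imread("pics/side3.png")[170:310,300:500]; a=cv2.resize(im,None,fx=3,fy=3,interpolation=cv2.INTER_CUBIC)
im=cv2.imread("pics/w3.png"); print(a.shape); cv2.imwrite("pics/c3.png",a)
E
```

```text
t 6.2 pos [0.4544 0.1591 0.3181] yaw -81.75 F [-0.6 -0.1 -1.6] w 0.0853 -> units [ 1.67 -5.49 -0.07] turn -13.63
w3 [ 275    0   84  118 9510] ((583.3700561523438, 177.72940063476562), (83.65424346923828, 64.20407104492188), 8.048699378967285) 0.13903171073100457 [0.01266987 0.07770705]
w3 [476   9  19  57 366] ((617.703125, 51.58407211303711), (43.08152389526367, 3.284611701965332), 31.328031539916992) 0.1392324993557808 [ 0.02752705 -0.05218008]
w3 [207 175  28  28 627] ((472.23992919921875, 245.00730895996094), (23.340621948242188, 23.658506393432617), 8.690741539001465) 0.1384184572314776 [-0.08700507  0.16102049]
top3 [ 296  162   56   59 1689] ((598.4126586914062, 179.38082885742188), (115.68753814697266, 65.05593872070312), 8.026359558105469) 0.13771736869150766 [0.02778919 0.07706412]
(420, 600, 3)
```

View pics/w3.png

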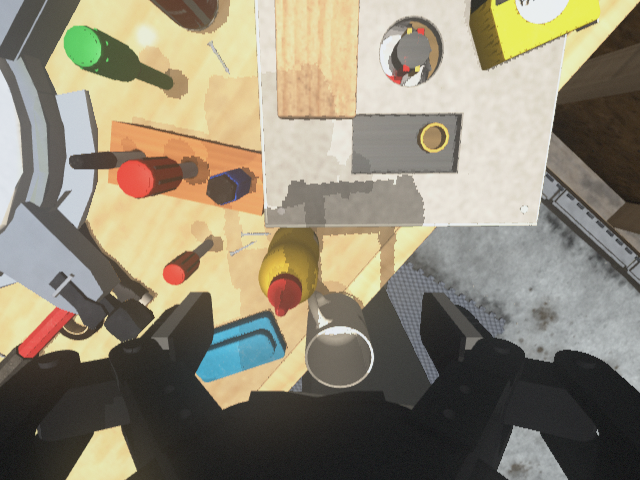

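Board lies flat at table (28, 77) mm. The slot is now bare with corners at wrist px (353,114), (461,114), (458,173), (352,172). The collar is at (434,137), the cutter at (413,47) and the red handle top at (140,178).

```bash
python3 - <<'E'
from h import *
im,d,ci=load("w3")
q=lambda u,v,z:px2w("",u,v,z=z,ci=ci)
for p in ((353,114),(461,114),(458,173),(352,172)): w=q(*p,.12); print("slot",np.round(w[:2],4),np.round(w2t(w)*1000,1))
w=q(434,137,.1185); print("collar",np.round(w,4),w2t(w)*1000)
for p in ((261,20),(265,226),(536,226)): print("deck edge",w2t(q(*p,.12))*1000)
for n,rng in (("w3",(380,15,445,90)),("top3",(335,155,372,190))):
    im,W=cloud(n); k=np.zeros(W.shape[:2],bool); k[rng[1]:rng[3],rng[0]:rng[2]]=1; Z=W[...,2]
    hi=k&(Z>.1225)&(Z<.135); P=W[hi]; print(n,"cutter",hi.sum(),np.median(P,0), w2t(np.median(P,0))*1000, np.percentile(Z[hi],[5,50,95]))
im,W=cloud("w3"); Z=W[...,2]
for nm,(a,b,c,d_) in {"handle":(115,155,185,200),"blue":(205,165,255,205)}.items():
    S=W[b:d_,a:c].reshape(-1,3); t=np.nanpercentile(S[:,2],97); P=S[S[:,2]>t-.004]; print(nm,t,P.mean(0),(P.min(0)+P.max(0))/2)
hsv=None
E
```

```text
slot [0.5502 0.141 ] [-25.7  46.5]
slot [0.5636 0.0488] [-26.4 -46.7]
slot [0.5143 0.039 ] [-76.6 -49. ]
slot [0.5015 0.1336] [-74.9  46.4]
collar [0.5417 0.067  0.1185] [-45.25131804 -25.41909591]
deck edge [ 46.82358866 122.3563435 ]
deck edge [-123.99558725  126.94388505]
deck edge [-126.01076668 -126.6616635 ]
w3 cutter 1149 [0.60483467 0.1024791  0.12671475] [22.50508415  0.07583393] [0.12521873 0.12671475 0.12805417]
top3 cutter 166 [0.60429852 0.10234942 0.12512951] [21.95549005  0.0287415 ] [0.12305755 0.12512951 0.12805708]
handle 0.17268747989338548 [0.47636676 0.30040473 0.17155286] [0.47599682 0.30129989 0.17131738]
blue 0.1395372958714162 [0.47231877 0.24507034 0.13837445] [0.47215683 0.24569757 0.13811509]
```

Slot centre ≈ table (-51, 0) and collar ≈ (-45, -25). Cutter is at (22, 0) and 6.5 mm high, so socket_zone ≈ (-50, 21). Handle axis is at (0.476, 0.301) with top 0.172. All agree with the text.

```bash
python3 - <<'E'
from h import *
go([.476,.301,.29],-4.3)
E
```

```text
t 6.35 pos [0.4548 0.1591 0.3174] yaw -81.76 F [ 0.7 -0.2 -0. ] w 0.0848 -> units [ 1.65 -5.5   1.1 ] turn -12.91
```

Request:
drive_tool(rows=[[0.2,-0.8,0,-1.1],[0.4,-1.7,0,-2.3],[0.7,-2.6,0,-3.4],[0.9,-3.4,0,-4.6],[1.2,-4.2,0,-5.8],[1.5,-5.0,0,-6.9],[1.67,-5.49,0.5,-8.1],[1.67,-5.49,1,-9.2]])

```text
clock: 7.02
position: [0.4772, 0.304, 0.2921]
ee_rot: [-0.001, 0.848, 0.529, 0.001]
contact_force: [-0.4, -0.5, -0.3]
width: 0.0853
gripper_force: 0.0
```

Request:
drive_tool(rows=[[0,0,0,-1.2],[0,0,0,-2.4],[0,0,0,-3.6],[0,0,0,-3.7],[0,0,0,-3.7],[0,0,0,-3.7],[0,0,0,-3.7],[0,0,0,-3.7]])

```text
clock: 7.68
position: [0.4755, 0.3008, 0.2928]
ee_rot: [-0.0, 0.734, 0.679, 0.0]
contact_force: [-0.2, 0.0, -0.6]
width: 0.0851
gripper_force: 0.0
```

```bash
python3 - <<'E'
from h import *
im,d,ci=snap("wrist","w4")
im,W=cloud("w4"); Z=W[...,2];x,y=W[...,0],W[...,1]
hsv=cv2.cvtColor(im,cv2.COLOR_BGR2HSV); red=((hsv[...,0]<8)|(hsv[...,0]>172))&(hsv[...,1]>120)&(Z>.13)&(Z<.19)&(x>.43)&(x<.53)&(y>.26)&(y<.34)
P=W[red];t=np.percentile(P[:,2],90); Q=P[P[:,2]>t-.003]; print(red.sum(),t,Q.mean(0),(Q.min(0)+Q.max(0))/2,Q.max(0)-Q.min(0))
go([.476,.301,.138],-4.3)
E
```

```text
1401 0.17262701583141396 [0.47541497 0.30260763 0.17173956] [0.4755548  0.30246897 0.17180139] [0.02832448 0.02778891 0.00434344]
t 7.73 pos [0.4754 0.3008 0.2928] yaw -4.41 F [-0.9  0.1 -0.2] w 0.0854 -> units [0.01 0.02 6.19] turn -0.02
```

Request:
drive_tool(rows=[[0.04,0,1.5,0],[0.04,0,3,0],[0.04,0,4.5,0],[0.04,0,5.5,0],[0.04,0,6.1,0],[0.04,0,6.2,0],[0.04,0,6.2,0],[0.04,0,6.2,0]])

```text
clock: 8.4
position: [0.4763, 0.3022, 0.1389]
ee_rot: [0.0, 0.734, 0.68, 0.001]
contact_force: [-0.4, 0.1, 0.5]
width: 0.0853
gripper_force: 0.0
```

Request:
drive_tool(rows=[[0,0,0,0],[0,0,0,0],[0,0,0,0],[0,0,0,0],[0,0,0,0],[0,0,0,0],[0,0,0,0],[0,0,0,0]], grip=15, newtons=110)

```text
clock: 9.07
position: [0.4759, 0.302, 0.1388]
ee_rot: [0.0, 0.733, 0.68, 0.001]
contact_force: [-0.6, -0.3, 5.3]
width: 0.0278
gripper_force: 107.9
```

```bash
python3 - <<'E'
from h import *
go([.476,.301,.138+.15],-4.3)
E
```

```text
t 9.07 pos [0.4759 0.302  0.1388] yaw -4.35 F [-0.6 -0.3  5.3] w 0.0278 -> units [-0.04  0.02 -5.97] turn -0.01
```

Request:
drive_tool(rows=[[0,0,-0.8,0],[0,0,-1.8,0],[0,0,-3,0],[0,0,-4.4,0],[0,0,-5.6,0],[0,0,-6,0],[0,0,-6,0],[0,0,-6,0]])

```text
clock: 9.73
position: [0.4747, 0.3015, 0.2863]
ee_rot: [-0.0, 0.733, 0.68, -0.001]
contact_force: [-0.1, 0.0, -3.5]
width: 0.0278
gripper_force: 109.9
```

```bash
python3 - <<'E'
from h import *
# collar refine from w3 & top3 via brass ring ellipse
for n,box in (("w3",(410,115,460,165)),("top3",(340,150,460,260)),("side3",(320,200,490,300))):
    im,W=cloud(n); ci=load(n)[2]; hsv=cv2.cvtColor(im,cv2.COLOR_BGR2HSV); m=np.zeros(im.shape[:2],bool); m[box[1]:box[3],box[0]:box[2]]=1
    t=np.stack([(W[...,0]-C[0])*np.cos(YAW)+(W[...,1]-C[1])*np.sin(YAW),-(W[...,0]-C[0])*np.sin(YAW)+(W[...,1]-C[1])*np.cos(YAW)],-1)
    m&=(t[...,0]>-.078)&(t[...,0]<-.026)&(abs(t[...,1])<.049)
    k=m&(hsv[...,0]>12)&(hsv[...,0]<35)&(hsv[...,1]>90)
    v,u=np.nonzero(k); print(n,k.sum())
    if k.sum()>8:
        h=cv2.convexHull(np.stack([u,v],1).astype(np.int32)); e=cv2.fitEllipse(h) if len(h)>=5 else None
        if e: w=px2w("",*e[0],z=.1185,ci=ci); print(e,w,w2t(w)*1000)
im=cv2.imread("pics/w3.png")[100:190,340:480]; cv2.imwrite("pics/c4.png",cv2.resize(im,None,fx=5,fy=5,interpolation=cv2.INTER_CUBIC))
snap("side","side4")
im,W=cloud("side4"); Z=W[...,2]; x,y=W[...,0],W[...,1]
k=(Z>.155)&(Z<.24)&(abs(x-.476)<.04)&(abs(y-.302)<.04)
P=W[k]; print(k.sum())
for a in np.arange(.15,.24,.01):
    Q=P[abs(P[:,2]-a)<.005]
    if len(Q)>5: print(round(a,3),len(Q),Q.min(0)[:2],Q.max(0)[:2])
go([.5417,.067,.29],-4.3)
E
```

```text
w3 362
((433.6448059082031, 137.18417358398438), (28.86736488342285, 30.857343673706055), 40.04487609863281) [0.54151717 0.06730279 0.1185    ] [-45.4046707  -25.11828046]
top3 1
side3 0
0
t 9.78 pos [0.4742 0.3012 0.2853] yaw -4.36 F [-0.2 -0.5 -3.1] w 0.028 -> units [-9.14  3.4  -0.18] turn -0.01
```

View pics/c4.png

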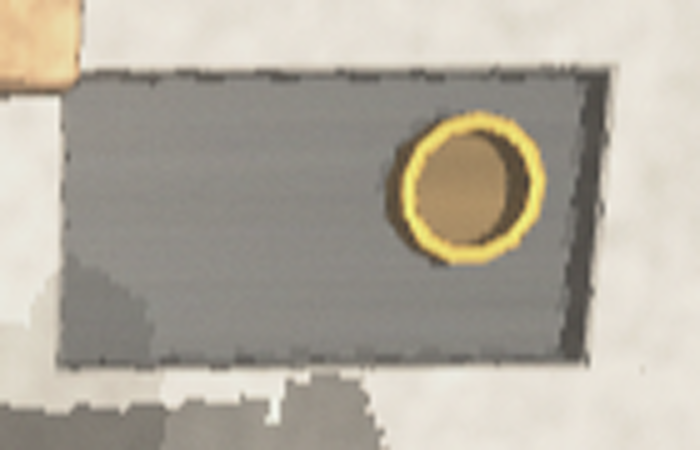

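The ring centre in the crop is (475,187) → wrist px (435,137.4), giving collar world (0.5416, 0.0662).

Request:
drive_tool(rows=[[-1.2,0.45,-0.2,0],[-2.6,0.9,-0.2,0],[-4.1,1.5,-0.2,0],[-5.6,2.1,-0.2,0],[-7.1,2.7,-0.2,0],[-8.5,3.2,-0.2,0],[-9.15,3.4,-0.2,0],[-9.15,3.4,-0.2,0]])

```text
clock: 10.45
position: [0.5426, 0.063, 0.2895]
ee_rot: [-0.001, 0.735, 0.678, -0.003]
contact_force: [-0.5, 0.4, -2.3]
width: 0.0277
gripper_force: 109.8
```

Request:
drive_tool(rows=[[0,0,0.3,0],[0,0,0.6,0],[0,0,0.8,0],[0,0,1,0],[0,0,1,0],[0,0,1,0],[0,0,1,0],[0,0,1,0]])

```text
clock: 11.12
position: [0.543, 0.0676, 0.2683]
ee_rot: [0.0, 0.733, 0.68, 0.0]
contact_force: [0.1, -0.3, -2.3]
width: 0.0279
gripper_force: 109.9
```

```bash
python3 - <<'E'
from h import *
go([.5416,.0662,.230],-4.3)
snap("side","side5"); snap("top","top5")
a=cv2.resize(cv2.imread("pics/side5.png")[150:310,330:490],None,fx=2.4,fy=2.4,interpolation=cv2.INTER_CUBIC)
b=cv2.resize(cv2.imread("pics/top5.png")[110:270,310:470],None,fx=2.4,fy=2.4,interpolation=cv2.INTER_CUBIC)
cv2.imwrite("pics/c5.png",np.hstack([a,b]))
for n in ("side","top"):
    print(n,"collar",w2px(n,[.5416,.0662,.1185]))
    for z in (.146,.21): print("axis",z,w2px(n,[*get_state()["position"][:2],z]))
E
```

```text
t 11.12 pos [0.543  0.0676 0.2683] yaw -4.32 F [ 0.1 -0.3 -2.3] w 0.0279 -> units [-0.06 -0.05  1.53] turn -0.0
side collar (np.float64(415.17502553464055), np.float64(253.6592309779777))
axis 0.146 (np.float64(417.34230211155443), np.float64(243.87325523641138))
axis 0.21 (np.float64(424.5842957191199), np.float64(220.97343458294947))
top collar (np.float64(386.4630806391218), np.float64(190.669568918073))
axis 0.146 (np.float64(387.3245900085767), np.float64(184.51989440152636))
axis 0.21 (np.float64(391.81480673786547), np.float64(169.50002854795633))
```

View pics/c5.png

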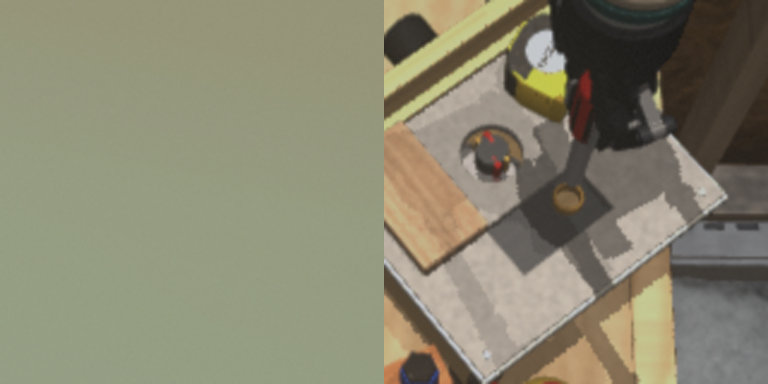

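Request:
drive_tool(rows=[[-0.07,-0.07,0.3,0],[-0.07,-0.07,0.6,0],[-0.07,-0.07,0.9,0],[-0.07,-0.07,1.1,0],[-0.07,-0.07,1.2,0],[-0.07,-0.07,1.3,0],[-0.07,-0.07,1.4,0],[-0.07,-0.07,1.4,0]])

```text
clock: 11.88
position: [0.5407, 0.0656, 0.2323]
ee_rot: [-0.0, 0.733, 0.68, -0.0]
contact_force: [-0.2, -0.9, -2.6]
width: 0.0279
gripper_force: 109.9
```

In the collar with no contact force. Go a little deeper, then carry the plate to the nominal socket.

```bash
python3 - <<'E'
from h import *
print(w2t(get_state()["position"])); go([*t2w(-.050,.021),.2270])
for d in ((1,0),(0,1)): R=quatR(get_state()["ee_rot"]); v=t2w(*d)-C; print("table axis",d,"in tool",np.round(R.T@[*v,0],3))
E
```

```text
[-0.04641797 -0.02666032]
t 11.88 pos [0.5407 0.0656 0.2323] yaw -4.35 F [-0.2 -0.9 -2.6] w 0.0279 -> units [ 1.82 -0.57  0.21] turn 0
table axis (1, 0) in tool [ 0.226  0.974 -0.001]
table axis (0, 1) in tool [ 0.974 -0.226  0.   ]
```

Request:
drive_tool(rows=[[0,0,0.2,0],[0.2,-0.1,0.2,0],[0.6,-0.2,0.2,0],[1,-0.3,0.2,0],[1.4,-0.4,0.2,0],[1.75,-0.5,0.2,0],[1.8,-0.54,0.2,0],[1.8,-0.54,0.2,0]])

```text
clock: 12.55
position: [0.5304, 0.1126, 0.2279]
ee_rot: [-0.0, 0.733, 0.68, 0.0]
contact_force: [0.3, 0.0, -3.1]
width: 0.0281
gripper_force: 109.9
```

```bash
python3 - <<'E'
from h import *
print(w2t(get_state()["position"])); go([*t2w(-.050,.021),.2270])
E
```

```text
[-0.04948993  0.02136911]
t 12.55 pos [0.5304 0.1126 0.2279] yaw -4.25 F [ 0.3  0.  -3.1] w 0.0281 -> units [-0.02 -0.02  0.04] turn 0
```

Request:
drive_tool(rows=[[0,0,0.15,0],[0,0,0.3,0],[0,0,0.36,0],[0,0,0.4,0],[0,0,0.44,0],[0,0,0.48,0],[0,0,0.5,0],[0,0,0.5,0]])

```text
clock: 13.22
position: [0.5307, 0.1113, 0.2176]
ee_rot: [0.0, 0.734, 0.68, 0.0]
contact_force: [-3.6, 0.2, 9.7]
width: 0.0279
gripper_force: 111.4
```

Touched the arm's top at foot z≈0.098, as expected. A sideways push towards −x hints at where the socket is, so feel along −x first.

Request:
drive_tool(rows=[[-0.01,-0.04,0,0],[-0.02,-0.08,0,0],[-0.03,-0.12,0,0],[-0.04,-0.16,0,0],[-0.04,-0.19,0,0],[-0.05,-0.22,0,0],[-0.06,-0.25,0,0],[-0.06,-0.25,0,0]])

```text
clock: 13.88
position: [0.5279, 0.1106, 0.2177]
ee_rot: [0.003, 0.734, 0.68, 0.004]
contact_force: [2.6, 0.9, 6.1]
width: 0.0278
gripper_force: 110.7
```

Request:
drive_tool(rows=[[0.04,-0.01,0,0],[0.08,-0.02,0,0],[0.12,-0.03,0,0],[0.16,-0.04,0,0],[0.2,-0.05,0,0],[0.24,-0.06,0,0],[0.27,-0.06,0,0],[0.27,-0.06,0,0]])

```text
clock: 14.55
position: [0.5261, 0.1155, 0.2176]
ee_rot: [0.004, 0.733, 0.68, 0.001]
contact_force: [2.0, -3.2, 7.0]
width: 0.0275
gripper_force: 110.7
```

```bash
python3 - <<'E'
from h import *
s=get_state(); print(w2t(s["position"])*1000); go(s["position"])
print(s["moment"])
E
```

```text
[-53.37065635  24.86800026]
t 14.55 pos [0.5261 0.1155 0.2176] yaw -4.33 F [ 2.  -3.2  7. ] w 0.0275 -> units [0. 0. 0.] turn 0
[-0.94219629 -0.43020366 -0.02495551]
```

Request:
drive_tool(rows=[[-0.08,0.02,0,0],[-0.16,0.04,0,0],[-0.24,0.06,0,0],[-0.32,0.08,0,0],[-0.4,0.1,0,0],[-0.48,0.12,0,0],[-0.56,0.13,0,0],[-0.62,0.14,0,0]])

```text
clock: 15.22
position: [0.5271, 0.1035, 0.2177]
ee_rot: [-0.0, 0.734, 0.679, 0.003]
contact_force: [-0.8, 4.2, 9.6]
width: 0.0278
gripper_force: 111.2
```

```bash
python3 - <<'E'
from h import *
s=get_state(); print(w2t(s["position"])*1000); go(s["position"])
E
```

```text
[-54.18110621  12.85849211]
t 15.22 pos [0.5271 0.1035 0.2177] yaw -4.42 F [-0.8  4.2  9.6] w 0.0278 -> units [0. 0. 0.] turn 0
```

Request:
drive_tool(rows=[[0.02,0.08,0,0],[0.04,0.16,0,0],[0.06,0.24,0,0],[0.08,0.32,0,0],[0.1,0.41,0,0],[0.16,0.39,0,0],[0.22,0.38,0,0],[0.28,0.37,0,0]])

```text
clock: 15.88
position: [0.5347, 0.1071, 0.2176]
ee_rot: [0.0, 0.733, 0.68, -0.001]
contact_force: [-3.9, -2.7, 12.7]
width: 0.0278
gripper_force: 111.7
```

Request:
drive_tool(rows=[[0.06,-0.01,0,0],[0.12,-0.03,0,0],[0.18,-0.04,0,0],[0.24,-0.05,0,0],[0.3,-0.07,0,0],[0.36,-0.08,0,0],[0.42,-0.1,0,0],[0.48,-0.11,0,0]])

```text
clock: 16.55
position: [0.5345, 0.119, 0.2164]
ee_rot: [0.001, 0.734, 0.68, 0.0]
contact_force: [-0.1, 0.5, -3.0]
width: 0.0278
gripper_force: 110.4
```

```bash
python3 - <<'E'
from h import *
s=get_state(); print(w2t(s["position"])*1000); go(s["position"])
E
```

```text
[-44.56753224  27.01885697]
t 16.55 pos [0.5345 0.119  0.2164] yaw -4.38 F [-0.1  0.5 -3. ] w 0.0278 -> units [0. 0. 0.] turn 0
```

The contact vanished at table (-44.6, 27.0), so the foot is over the socket. Lower gently.

Request:
drive_tool(rows=[[0,0,0.08,0],[0,0,0.16,0],[0,0,0.24,0],[0,0,0.32,0],[0,0,0.38,0],[0,0,0.4,0],[0,0,0.4,0],[0,0,0.4,0]])

```text
clock: 17.22
position: [0.5338, 0.1199, 0.205]
ee_rot: [0.0, 0.733, 0.68, -0.0]
contact_force: [1.6, -2.1, -3.8]
width: 0.0279
gripper_force: 109.7
```

Request:
drive_tool(rows=[[0,0,0.15,0],[0,0,0.3,0],[0,0,0.45,0],[0,0,0.6,0],[0,0,0.7,0],[0,0,0.78,0],[0,0,0.84,0],[0,0,0.86,0]])

```text
clock: 17.88
position: [0.5339, 0.12, 0.1839]
ee_rot: [0.0, 0.733, 0.68, 0.0]
contact_force: [1.5, -2.3, -0.1]
width: 0.0279
gripper_force: 110.3
```

```bash
python3 - <<'E'
from h import *
s=get_state(); print(w2t(s["position"])*1000); go(s["position"])
snap("top","top6")
im,W=cloud("top6"); Z=W[...,2]; k=np.zeros(Z.shape,bool); k[155:190,335:372]=1; hi=k&(Z>.1225)&(Z<.16); print(hi.sum(), np.percentile(Z[hi],[5,25,50,75,95]))
# axis est and swing way points
p=w2t(s["position"]); 
for th in (.15,.3,.45,.576,.62):
    r0=75*np.array([-np.cos(.288),np.sin(.288)]); R=np.array([[np.cos(th),-np.sin(th)],[np.sin(th),np.cos(th)]]); d=(R@r0-r0)/25
    print(th,np.round(d*25,1),"units tool",np.round(d[0]*np.array([.226,.974])+d[1]*np.array([.974,-.226]),2))
E
```

```text
[-44.9300616   28.11865138]
t 17.88 pos [0.5339 0.12   0.1839] yaw -4.35 F [ 1.5 -2.3 -0.1] w 0.0279 -> units [0. 0. 0.] turn 0
86 [0.12264429 0.12462073 0.12681566 0.13713956 0.13881816]
0.15 [ -2.4 -11. ] units tool [-0.45  0.01]
0.3 [ -3.1 -22.2] units tool [-0.89  0.08]
0.45 [ -2.1 -33.4] units tool [-1.32  0.22]
0.576 [  0.  -42.6] units tool [-1.66  0.39]
0.62 [  1.  -45.7] units tool [-1.77  0.45]
```

Home: TCP 0.184, so foot 0.064. First swing out and back.

Request:
drive_tool(rows=[[-0.3,0,0,0],[-0.6,0.03,0,0],[-0.89,0.08,0,0],[-1.15,0.16,0,0],[-1.4,0.26,0,0],[-1.66,0.39,0,0],[-1.85,0.51,0,0],[-1.92,0.55,0,0]])

```text
clock: 18.6
position: [0.5417, 0.0741, 0.1838]
ee_rot: [-0.005, 0.734, 0.679, 0.001]
contact_force: [-3.2, 9.5, 3.1]
width: 0.0279
gripper_force: 110.3
```

```bash
python3 - <<'E'
from h import *
s=get_state(); print(w2t(s["position"])*1000); go(s["position"])
E
```

```text
[-44.14784072 -18.39428467]
t 18.6 pos [0.5417 0.0741 0.1838] yaw -4.47 F [-3.2  9.5  3.1] w 0.0279 -> units [0. 0. 0.] turn 0
```

Request:
drive_tool(rows=[[0.1,-0.05,0,0],[0.3,-0.18,0,0],[0.6,-0.32,0,0],[0.9,-0.43,0,0],[1.2,-0.5,0,0],[1.5,-0.55,0,0],[1.8,-0.56,0,0],[2.02,-0.57,0,0]])

```text
clock: 19.27
position: [0.5339, 0.1215, 0.1839]
ee_rot: [0.002, 0.733, 0.681, -0.001]
contact_force: [1.6, -8.3, -0.4]
width: 0.0282
gripper_force: 110.0
```

```bash
cat > cut.py <<'E'
from h import *
import sys
n=sys.argv[1]; s=get_state(); print(w2t(s["position"])*1000); go(s["position"])
for c in ("top","wrist"):
    snap(c,c+n); im,W=cloud(c+n); Z=W[...,2]
    p=t2w(.022,0); k=(np.hypot(W[...,0]-p[0],W[...,1]-p[1])<.011)&(Z>.09)&(Z<.165)
    print(c,k.sum(), np.round(np.percentile(Z[k],[10,50,70,80,90,95]),4) if k.sum() else "")
E
python3 cut.py 7
```

```text
[-44.70241864  29.63183243]
t 19.27 pos [0.5339 0.1215 0.1839] yaw -4.22 F [ 1.6 -8.3 -0.4] w 0.0282 -> units [0. 0. 0.] turn 0
top 10 [0.1268 0.129  0.1299 0.1304 0.1316 0.1321]
wrist 1198 [0.1296 0.1304 0.1307 0.1309 0.1311 0.1314]
```

Cutter ≈10.4 mm (it was 6.7). Two more notches should give ≈20.4.

Request:
drive_tool(rows=[[-0.3,0.01,0,0],[-0.6,0.03,0,0],[-0.95,0.09,0,0],[-1.25,0.18,0,0],[-1.5,0.28,0,0],[-1.76,0.41,0,0],[-1.97,0.53,0,0],[-2.02,0.57,0,0]])

```text
clock: 20.03
position: [0.5418, 0.0738, 0.1838]
ee_rot: [-0.005, 0.734, 0.679, 0.001]
contact_force: [-4.0, 10.5, 3.8]
width: 0.0282
gripper_force: 110.5
```

Request:
drive_tool(rows=[[0.1,-0.05,0,0],[0.3,-0.18,0,0],[0.6,-0.32,0,0],[0.9,-0.43,0,0],[1.2,-0.5,0,0],[1.5,-0.55,0,0],[1.8,-0.56,0,0],[2.02,-0.57,0,0]])

```text
clock: 20.7
position: [0.534, 0.1215, 0.1839]
ee_rot: [0.002, 0.733, 0.681, -0.001]
contact_force: [1.2, -7.5, 0.2]
width: 0.028
gripper_force: 110.1
```

```bash
python3 cut.py 8
```

```text
[-44.67817208  29.63937635]
t 20.7 pos [0.534  0.1215 0.1839] yaw -4.22 F [ 1.2 -7.5  0.2] w 0.028 -> units [0. 0. 0.] turn 0
top 7 [0.0911 0.0967 0.1321 0.1331 0.1336 0.1337]
wrist 1324 [0.1344 0.1354 0.1357 0.1359 0.1362 0.1363]
```

Request:
drive_tool(rows=[[-0.3,0.01,0,0],[-0.6,0.03,0,0],[-0.95,0.09,0,0],[-1.25,0.18,0,0],[-1.5,0.28,0,0],[-1.76,0.41,0,0],[-1.97,0.53,0,0],[-2.02,0.57,0,0]])

```text
clock: 21.47
position: [0.5418, 0.0739, 0.1838]
ee_rot: [-0.005, 0.734, 0.679, 0.001]
contact_force: [-3.1, 10.7, 4.3]
width: 0.0278
gripper_force: 110.6
```

Request:
drive_tool(rows=[[0.1,-0.05,0,0],[0.3,-0.18,0,0],[0.6,-0.32,0,0],[0.9,-0.43,0,0],[1.2,-0.5,0,0],[1.5,-0.55,0,0],[1.8,-0.56,0,0],[2.02,-0.57,0,0]])

```text
clock: 22.13
position: [0.534, 0.1215, 0.1839]
ee_rot: [0.002, 0.733, 0.681, -0.001]
contact_force: [1.8, -9.1, 0.5]
width: 0.0278
gripper_force: 110.1
```

```bash
python3 cut.py 9
```

```text
[-44.65899906  29.60280459]
t 22.13 pos [0.534  0.1215 0.1839] yaw -4.22 F [ 1.8 -9.1  0.5] w 0.0278 -> units [0. 0. 0.] turn 0
top 9 [0.092  0.0929 0.0963 0.0979 0.1061 0.1212]
wrist 1456 [0.1391 0.1403 0.1407 0.1409 0.1411 0.1414]
```

Cutter is at 20.3 mm, level with the board and less than a notch above. Ease off, release and rise.

Request:
drive_tool(rows=[[-0.05,0.01,0,0],[-0.12,0.02,0,0],[-0.12,0.02,0,0],[-0.12,0.02,0,0],[-0.12,0.02,0,0],[-0.12,0.02,0,0],[-0.12,0.02,0,0],[-0.12,0.02,0,0]], newtons=20)

```text
clock: 22.9
position: [0.5338, 0.1196, 0.1838]
ee_rot: [0.0, 0.733, 0.68, 0.0]
contact_force: [2.0, -1.1, 0.2]
width: 0.0275
gripper_force: 110.1
```

Request:
drive_tool(rows=[[0,0,0,0],[0,0,0,0],[0,0,0,0],[0,0,0,0],[0,0,0,0],[0,0,0,0],[0,0,0,0],[0,0,0,0]], grip=80)

```text
clock: 23.57
position: [0.5337, 0.1196, 0.1838]
ee_rot: [-0.0, 0.733, 0.68, 0.0]
contact_force: [-0.3, 0.1, 0.6]
width: 0.0792
gripper_force: 0.0
```

Request:
drive_tool(rows=[[0,0,-0.5,0],[0,0,-1.2,0],[0,0,-2,0],[0,0,-3,0],[0,0,-4,0],[0,0,-5,0],[0,0,-6,0],[0,0,-6.2,0]])

```text
clock: 24.23
position: [0.5354, 0.1198, 0.3434]
ee_rot: [0.002, 0.733, 0.68, 0.003]
contact_force: [-0.2, 0.6, 0.3]
width: 0.08
gripper_force: 0.0
```

Request:
drive_tool(rows=[[-0.5,-1,0,0],[-1,-2,0,0],[-1.5,-3.2,0,0],[-1.5,-4,0,0],[-1.5,-4,0,0],[-1.5,-4,0,0],[-1.5,-4,0,0],[-1.5,-4,0,0]])

```text
clock: 24.9
position: [0.4322, 0.0898, 0.3384]
ee_rot: [0.0, 0.733, 0.68, 0.0]
contact_force: [0.2, -0.2, 1.0]
width: 0.0798
gripper_force: 0.0
```

```bash
python3 cut.py 10; python3 - <<'E'
from h import *
for n in ("wrist10","top10"):
    im,W=cloud(n); Z=W[...,2]; x,y=W[...,0],W[...,1]
    hsv=cv2.cvtColor(im,cv2.COLOR_BGR2HSV); red=((hsv[...,0]<8)|(hsv[...,0]>172))&(hsv[...,1]>120)&(Z>.15)&(Z<.24)&(x>.5)&(x<.57)&(y>.08)&(y<.16)
    P=W[red]
    if len(P)>20:
        t=np.percentile(P[:,2],90);Q=P[P[:,2]>t-.003]; L=P[P[:,2]<t-.04]; print(n,len(P),t,(Q.min(0)+Q.max(0))/2,w2t((Q.min(0)+Q.max(0))/2)*1000,L.min(0) if len(L) else "",L.max(0) if len(L) else "")
E
cp pics/wrist10.png pics/fin.png
```

```text
[-150.09065345   13.69526688]
t 24.9 pos [0.4322 0.0898 0.3384] yaw -4.35 F [ 0.2 -0.2  1. ] w 0.0798 -> units [0. 0. 0.] turn 0
top 104 [0.135  0.1392 0.1397 0.1403 0.1408 0.1412]
wrist 466 [0.1394 0.1404 0.1408 0.1411 0.1414 0.1416]
wrist10 1630 0.21765483227178312 [0.53275758 0.11990763 0.21685113] [-46.10641875  28.2062733 ] [0.52016748 0.126473   0.16378828] [0.53047999 0.13392212 0.1774187 ]
top10 304 0.21674874598464075 [0.53248106 0.11933772 0.21670746] [-46.46596208  27.68474418] [0.51935399 0.11568975 0.15742758] [0.53060935 0.13304932 0.17620359]
```

View pics/fin.png

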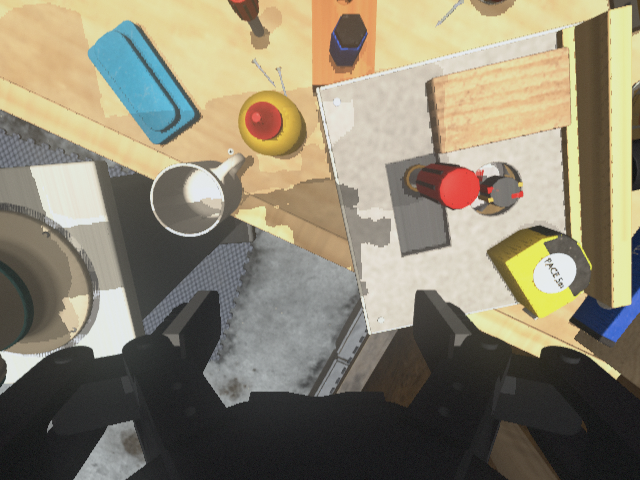

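Handle stands upright and home (top 0.217 at px 459,188). The board is flat at px (500,100), the cutter at 20.4 mm and the gripper clear.

```bash
python3 -c "
from rig import order; print(order.sign_off())"
```

```text
the job is handed in; nothing more can be done
None
```

The job is handed in at about 25 s: the board lies flat beside the cutter, the handle stands home at its rest end, and the cutter measures 20.4 mm over the deck, 1.4 mm above the board. The sign-off gave no verdict.

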